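Hang the third ring in the gap on the display bar

TASK

Take the bunny-ear ring hanger out of its rest block and hang it on the display bar in the gap between the two rings that hang there, hook over the bar and ring on the far side like theirs. The bar has one shallow notch somewhere in that gap, seldom in its middle: feel for it by sliding the hook gently along the bar until it drops in, and leave the hanger hanging fully down in the notch. Never lean hard on the bar, leave the two hanging rings and the jar and stamp nearby in their places.

Things in the scene. Friction and masses are not known exactly. Their poses are not given: they have to be found in the camera images.
- item_grip (a point): Centre of the grip of the hanger to be hung, which starts upright in the rest block: a wooden tab 12 (x) x 14 (y) x 64 (z) mm. Axes: x from hook lip to ring (away from the robot at yaw 0), y along the hook's width, z up. The hook's underside is 36 mm, its lip's end 74 mm, the ring's lowest point 132 mm below this point. Whole: about 80 g. Lift it 65 mm straight up to clear the block.
- item: The same hanger; origin in the middle of the hook's underside, axes as above. The flat steel hook is an upside-down U open below, 18 mm wide in y, inner space for the bar 16 mm (x = -8 to +8 mm), front lip 5 mm thick. On its back leg a flat beech bunny-ear ring, 10 x 55 x 88 mm, fills x = +8 to +18 mm, from 8 to 96 mm below the origin.
- item_ring (a point): Middle of the ring of that hanger, 88 mm below its grip centre and 13 mm from it along its x; it must end on the far (stand +x) side of the bar.
- rest: Dark wood rest block, 66 x 85 mm, 68 mm high at the step; origin under its middle, z up. It is fixed; the hanger stands in it with its foot 20 mm deep in a slot and its lip on the step, axes parallel to the block's.
- stand: Display stand, fixed and rigid: foot plank 75 x 285 x 12 mm, two posts at y = -125 and +125 mm, 143 mm high, holding a wooden bar along y. Origin under the middle of the foot; x away from the robot at yaw 0, y along the bar, z up. When the new hook rests on top of the bar its grip centre is 169 mm above this origin, fully down in the notch 161 mm. Over 20 N from the hanger harms the bar.
- bar_mid (a point): On the bar's flat top, midway between the posts, 133 mm above the stand's origin; axes as the stand. Bar 10 mm wide (x). Its one notch, 20.4 mm wide along y and 8 mm deep, cuts the whole bar width. The bar is shifted endwise in the posts, differently each time: the notch's middle lies anywhere from y = -8 to +8 mm of this point.
- left_nb_grip (a point): Grip centre of the hanger hanging on the bar on the +y side of the gap; same axes. Identical to the one in the rest block. It hangs loosely on the smooth bar top and is easily pushed along.
- right_nb_grip (a point): Grip centre of the hanger hanging on the bar on the -y side of the gap; same axes. Identical to the one in the rest block. The two are about 139 mm apart, which leaves some 14 mm beside the new ring on each side when it is central.
- jar: Bystander: closed black-lidded candle jar, 57 mm across, 63 mm high, origin under its middle.
- stamp: Bystander: wooden handle stamp, 35 x 43 x 74 mm, origin under its middle.

How it is judged:
By the outcome, as a careful person would: the job done as asked, in the order asked, and still so for the second after the job is handed in, with the robot touching nothing.
It also fails if it takes over 54 s, if anything falls off the work surface, if the arm or the gripper's body presses on something with over 40 N, if the wrist force passes 120 N, or if a joint passes its speed limit or range.

ROBOT

A 6-joint arm with a two-finger parallel gripper is mounted at the origin on a cart in front of the work surface, level with it; the furniture and walls round the work are solid. World frame = base frame: x ahead of the robot, y to its left, z up, the work surface at z = 0. Lengths are in m, angles in rad, forces in N, time in s.
With the tool pointing down it reaches from about 0.325 to 0.9 m from the base axis. Payload 6.1 kg.
Tool frame: the origin (TCP) lies midway between the tips of the shut fingers; the grasp point (between the pads) lies 19 mm behind it; z points along the fingers, y is the line along which they close (so a half turn about z gives the same grasp; the last joint's range is limited). The gripper opens to 85 mm and grips with 20 to 120 N. Pads are 22 mm wide; open, the fingers measure 114 mm over their backs; the gripper's body (76 mm by 85 mm) begins 54 mm behind the grasp point. The pads swing forward as they close: fully open they stand 13 mm farther back than shut.
Start: joints at [-1.294, 0.22, 1.526, -0, 1.395, -0.126], TCP at [0.245, -0.575, 0.231] pointing down, gripper open.
Joint ranges: [-2.98, 2.98], [-0.91, 2.08], [0.09, 2.57], [-1.24, 4.39], [0.2, 2.65], [-2.68, 2.68]. Speed limits (rad/s): [2.57, 2.57, 3.01, 3.14, 3.14, 3.14].

INTERFACE

Orientations are given as a unit quaternion [w, x, y, z].
In Python, from rig import robot, gripper_to, status, viewer, hand_in gives the robot as it stands. Calls block until the motion is done:
- robot.move_to(position, orientation): joint-space move of the TCP to a pose.
- robot.servo_line(position, v=0.15, orientation=None, stop_force=None): straight line of the TCP; orientation=None keeps the orientation; v is the mean speed in m/s. With stop_force (N) it stops when the force on the tool has changed by that much, and returns True; else False.
- robot.movej(angles): joint-space move.
- gripper_to(opening, squeeze=None): finger opening in m; squeeze is the grip in N (None keeps the last); returns when the fingers have stopped.
- robot.pause(seconds).
- robot.ik(position, orientation): joint angles nearest the present ones, or None.
- status.get_state(): the state.
- viewer.camera(name): name is "scene" or "top" or "wrist"; returns (picture, depth): 480x640x3 uint8, red, green, blue; 480x640 float32, m along the optical axis (not along the pixel's ray), 0 where there is no reading.
- viewer.camera_info(name): a dict with "mtx" (3x3 intrinsics, pixels), "R" (3x3) and "t" (3): a world point X has camera coordinates R X + t. Camera axes: x right, y down, z forward; pixel columns grow to the right and rows downward; lengths in m; the calibration is good to about 2 mm. A picture is of the moment at which its call begins: read the wrist's pose just before it. camera_info takes no time and is no camera call; for the wrist camera it gives the pose at the moment of the call.
A pose or a line that the arm cannot do raises robot.MotionError and nothing moves.
- hand_in(): hands the job in; it is judged then, once.
The state is a dict: "clock": time; "joint_positions": joint angles; "qvel": joint speeds; "joint_efforts": joint torques, N m; "ee_pos": TCP position; "tool_rot": TCP orientation; "force": force on the tool from outside, world axes, zero at the start; "torque": the same for the moment, N m; "width": finger opening in m; "gripper_force": force on a finger pad.
Only numpy, scipy, OpenCV 4.12 (cv2) and the standard library are available. Lean on these libraries where they do the work, as an engineer would, in place of code of your own. Each camera call takes 0.05 s, during which the arm holds its last target. There are 200 camera calls.

## Working session

There is one attempt and no reset: what is moved stays moved. The work goes in short steps, each a Python script; the robot and the scene stay as the last script left them, time stands still between calls to the robot, and variables do not carry over. Pictures are saved under pics/ and viewed, at most 10 in all, crops included, and the job is handed in when it is done.

```bash
mkdir -p pics; ls
python3 - <<'E'
from rig import viewer,status
import cv2,numpy as np
for n in("scene","top"):
    p,d=viewer.camera(n); i=viewer.camera_info(n)
    np.savez(f"pics/{n}0.npz",p=p,d=d,**i); cv2.imwrite(f"pics/{n}0.png",p[:,:,::-1])
    print(n,np.round(i["mtx"],1).tolist(),np.round(-i["R"].T@i["t"],3),np.round(i["R"],3).tolist())
s=status.get_state();print(s["clock"],s["tool_rot"],s["force"],s["width"])
E
```

```text
pics
scene [[541.1, 0.0, 321.2], [0.0, 541.1, 237.0], [0.0, 0.0, 1.0]] [0.126 0.79  0.702] [[-0.856, -0.516, 0.02], [-0.315, 0.491, -0.812], [0.409, -0.701, -0.584]]
top [[482.5, 0.0, 314.8], [0.0, 482.5, 238.9], [0.0, 0.0, 1.0]] [0.458 0.114 0.971] [[-0.029, -1.0, -0.006], [-0.993, 0.03, -0.116], [0.117, 0.002, -0.993]]
0.1 [-9.01553565e-04  9.79785998e-01  2.00046444e-01 -7.07615963e-05] [-0.7325436   0.14618891  0.51768431] 0.08528643328941868
```

View pics/scene0.png

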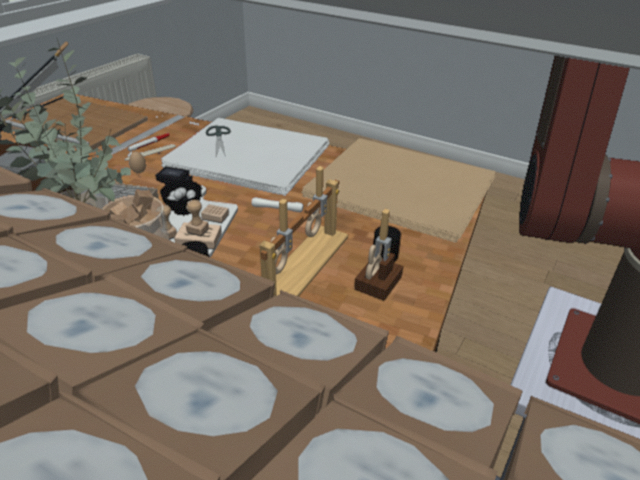

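View pics/top0.png

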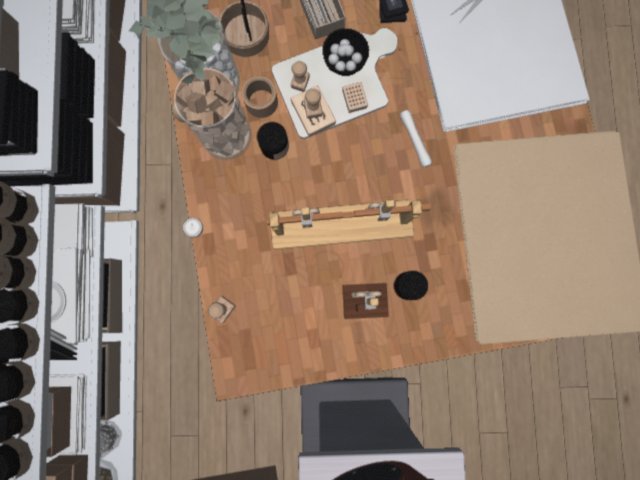

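The scene camera shows the stand around (300,235) and the rest block at (380,278). The top camera shows the stand foot at (342,233), the rest block at (366,300), the jar at (411,285) and the stamp at (221,310). I'll zoom in on both views.

```bash
cat > h.py <<'E'
import numpy as np,cv2
def cloud(f):
    z=np.load(f);d=z["d"];v,u=np.mgrid[:480,:640]
    K=z["mtx"];c=np.stack([(u-K[0,2])/K[0,0]*d,(v-K[1,2])/K[1,1]*d,d],-1)
    X=(c-z["t"])@z["R"]; X[d==0]=np.nan
    return z["p"],X
E
python3 - <<'E'
from h import *
p,X=cloud("pics/top0.npz")
cv2.imwrite("pics/topc.png",cv2.resize(p[180:340,200:460,::-1],None,fx=3,fy=3,interpolation=cv2.INTER_CUBIC))
ps,S=cloud("pics/scene0.npz")
cv2.imwrite("pics/scenec.png",cv2.resize(ps[155:305,240:420,::-1],None,fx=4,fy=4,interpolation=cv2.INTER_CUBIC))
def reg(n,X,r,lo,hi):
    v0,v1,u0,u1=r;Y=X[v0:v1,u0:u1].reshape(-1,3);Y=Y[(Y[:,2]>lo)&(Y[:,2]<hi)]
    (c,s,a)=cv2.minAreaRect(Y[:,:2].astype(np.float32)) if len(Y)>3 else (0,0,0)
    print(n,len(Y),np.round(np.median(Y,0),4),"rect",np.round(c,4),np.round(s,4),np.round(a,1))
reg("table",X,(320,370,260,330),-.05,.05)
reg("foot",X,(200,260,260,430),.006,.02)
reg("bar",X,(195,230,285,410),.12,.137)
reg("postL",X,(195,260,262,290),.138,.16);reg("postR",X,(195,260,405,432),.138,.16)
reg("grips",X,(190,240,295,320),.16,.24);reg("gripsR",X,(190,240,370,400),.16,.24)
reg("rest",X,(275,330,335,395),.055,.075)
reg("restgrip",X,(275,330,335,395),.13,.25)
reg("jar",X,(265,310,392,435),.05,.08);reg("stamp",X,(285,330,200,245),.03,.09)
E
```

```text
table 3483 [3.628e-01 1.627e-01 3.000e-04] rect [0.363  0.1631] [0.1375 0.0959] 88.4
foot 3547 [0.5878 0.0617 0.0124] rect [0.5847 0.0613] [0.1081 0.2855] 2.9
bar 870 [0.5998 0.0615 0.1326] rect [0.6018 0.0572] [0.0308 0.2232] 4.0
postL 123 [0.592  0.1863 0.1431] rect [0.5924 0.1871] [0.0243 0.0161] 9.7
postR 123 [ 0.607  -0.0614  0.1429] rect [ 0.6073 -0.0619] [0.024  0.0164] 5.4
grips 92 [0.5924 0.1305 0.1999] rect [0.5952 0.1306] [0.0133 0.0119] 89.8
gripsR 107 [ 0.6013 -0.0057  0.1988] rect [ 0.6032 -0.0067] [0.0121 0.0138] 14.7
rest 129 [0.4322 0.0307 0.068 ] rect [0.4448 0.0221] [0.0393 0.037 ] 88.1
restgrip 74 [0.446  0.0247 0.1729] rect [0.446  0.0225] [0.0102 0.0143] 0.4
jar 726 [ 0.4726 -0.0637  0.0623] rect [ 0.473 -0.064] [0.0551 0.0543] 88.2
stamp 219 [0.4379 0.3024 0.0713] rect [0.4373 0.3038] [0.0295 0.0278] 88.4
```

View pics/topc.png

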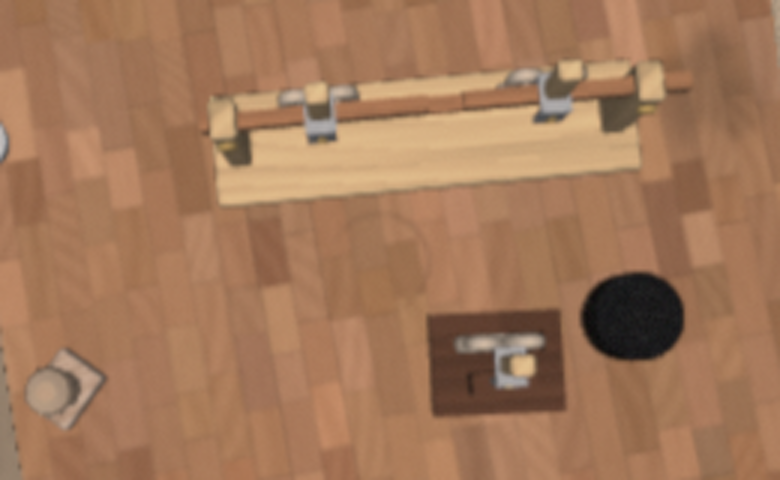

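View pics/scenec.png

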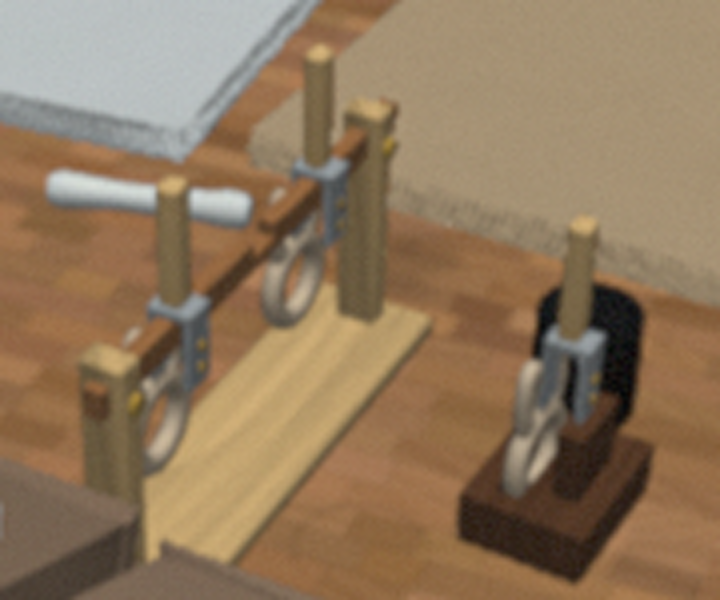

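The top crop shows the bar with the notch near crop (447,100). The neighbour hooks are at (320,110) and (557,95), and the hanger tab top is at (520,366). The scene crop confirms the notch at about (255,240). The sizes and heights match the task, so I'll fly over for close wrist views of both places.

```bash
cat >> h.py <<'E'
def Q(psi): return [0,float(np.cos(psi/2)),float(np.sin(psi/2)),0]
def snap(n,f):
    from rig import viewer
    i=viewer.camera_info(n);p,d=viewer.camera(n)
    np.savez(f"pics/{f}.npz",p=p,d=d,**i);cv2.imwrite(f"pics/{f}.png",p[:,:,::-1])
E
python3 - <<'E'
from h import *
from rig import *
robot.move_to([.50,.055,.36],Q(.06)); robot.pause(.2); snap("wrist","w1")
robot.move_to([.40,.0225,.34],Q(.04)); robot.pause(.2); snap("wrist","w2")
i=viewer.camera_info("wrist");print(-i["R"].T@i["t"],i["R"],i["mtx"][0],status.get_state()["clock"],status.get_state()["force"])
a=np.hstack([cv2.imread(f"pics/w{k}.png") for k in(1,2)]);cv2.imwrite("pics/w12.png",cv2.resize(a,(800,300),interpolation=cv2.INTER_AREA))
E
```

```text
[0.46919195 0.02459506 0.48329382] [[ 3.94512749e-02 -9.99221391e-01 -4.57298874e-04]
 [-9.62056748e-01 -3.81075869e-02  2.70175177e-01]
 [-2.69982243e-01 -1.02188077e-02 -9.62811074e-01]] [370.7503297    0.         319.50616146] 3.5667 [-0.57629256 -0.48022914 -0.45689978]
```

View pics/w12.png

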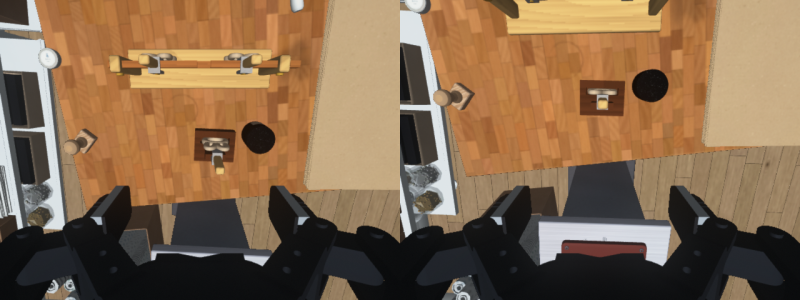

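The wrist pair shows the stand at (200,65) and the rest block at (215,145) in the left picture. In the right picture the rest block is at (603,97), with the tab top at about (602,105). Next I'll measure both from these clouds.

Run:
```python
from h import *
def sel(X,c,r,lo,hi):
    m=(np.hypot(X[...,0]-c[0],X[...,1]-c[1])<r)&(X[...,2]>lo)&(X[...,2]<hi);return m
def rect(n,Y):
    Y=Y.astype(np.float32);c,s,a=cv2.minAreaRect(Y[:,:2]);print(n,len(Y),"mean",np.round(Y.mean(0),4),"rect",np.round(c,4),np.round(s,4),round(a,1))
for f in("top0","w1","w2"):
    p,X=cloud(f"pics/{f}.npz");print(f)
    for n,c,r,lo,hi in(("tab",(.446,.0225),.02,.165,.18),("postL",(.592,.187),.025,.139,.148),("postR",(.607,-.062),.025,.139,.148),("nbL",(.594,.1305),.02,.193,.208),("nbR",(.602,-.006),.02,.193,.208),("rest",(.446,.026),.065,.02,.0735)):
        m=sel(X,c,r,lo,hi)
        if m.sum()>8: rect(n,X[m])
    # bar in stand frame
    psi=.0597;e=np.array([np.cos(psi),np.sin(psi)]);t=np.array([-e[1],e[0]]);o=np.array([.5999,.0626])
    D=X[...,:2]-o;a=D@e;b=D@t
    m=(abs(a)<.02)&(abs(b)<.05)&(X[...,2]>.118)&(X[...,2]<.138)
    if m.sum()>20:
        hi=m&(X[...,2]>.129); print("bar a range",np.round(np.percentile(a[hi],[1,5,50,95,99]),4))
        for y in np.arange(-.03,.03,.002):
            k=m&(abs(a)<.004)&(abs(b-y)<.001)
            if k.sum(): print(round(y,3),k.sum(),np.round(np.median(X[k][:,2]),4),end=" | ")
        print()
cv2.imwrite("pics/z.png",np.hstack([cv2.resize(cv2.imread("pics/top0.png")[195:235,280:410],None,fx=3,fy=6,interpolation=cv2.INTER_CUBIC)[:,:390],cv2.resize(cv2.imread("pics/w1.png")[70:140,240:400],(400,240),interpolation=cv2.INTER_CUBIC)]))
```

```text
top0Traceback (most recent call last):
  File "<stdin>", line 10, in <module>
  File "<stdin>", line 5, in rect
cv2.error: OpenCV(4.12.0) /io/opencv/modules/imgproc/src/convhull.cpp:143: error: (-215:Assertion failed) total >= 0 && (depth == CV_32F || depth == CV_32S) in function 'convexHull'
```

Run:
```python
from h import *
def rect(n,Y):
    c,s,a=cv2.minAreaRect(np.ascontiguousarray(Y[:,:2],dtype=np.float32).reshape(-1,1,2));print(n,len(Y),"mean",np.round(Y.mean(0),4),"rect",np.round(c,4),np.round(s,4),round(a,1))
for f in("top0","w1","w2"):
    p,X=cloud(f"pics/{f}.npz");X=np.nan_to_num(X,nan=-9);print(f)
    for n,c,r,lo,hi in(("tab",(.446,.0225),.02,.165,.18),("postL",(.592,.187),.025,.139,.148),("postR",(.607,-.062),.025,.139,.148),("nbL",(.594,.1305),.02,.193,.208),("nbR",(.602,-.006),.02,.193,.208),("rest",(.446,.026),.065,.02,.0735)):
        m=(np.hypot(X[...,0]-c[0],X[...,1]-c[1])<r)&(X[...,2]>lo)&(X[...,2]<hi)
        if m.sum()>8: rect(n,X[m])
    psi=.0597;e=np.array([np.cos(psi),np.sin(psi)]);t=np.array([-e[1],e[0]]);o=np.array([.5999,.0626])
    D=X[...,:2]-o;a=D@e;b=D@t
    m=(abs(a)<.02)&(abs(b)<.05)&(X[...,2]>.118)&(X[...,2]<.138)
    if m.sum()>20:
        hi=m&(X[...,2]>.129); print("bar a range",np.round(np.percentile(a[hi],[1,5,50,95,99]),4))
        for y in np.arange(-.03,.03,.002):
            k=m&(abs(a)<.004)&(abs(b-y)<.001)
            if k.sum(): print(round(y,3),k.sum(),np.round(np.median(X[k][:,2]),4),end=" | ")
        print()
cv2.imwrite("pics/z.png",np.hstack([cv2.resize(cv2.imread("pics/top0.png")[195:235,280:410],None,fx=3,fy=6,interpolation=cv2.INTER_CUBIC)[:,:390],cv2.resize(cv2.imread("pics/w1.png")[70:140,240:400],(400,240),interpolation=cv2.INTER_CUBIC)]))
```

```text
top0
tab 58 mean [0.4459 0.0227 0.1735] rect [0.4459 0.0221] [0.0135 0.0098] 88.3
postL 122 mean [0.5922 0.1869 0.1431] rect [0.5924 0.1871] [0.0243 0.0161] 9.7
postR 119 mean [ 0.6068 -0.0617  0.143 ] rect [ 0.607  -0.0621] [0.0233 0.0162] 4.1
nbL 68 mean [0.595  0.1306 0.2002] rect [0.5954 0.1306] [0.0133 0.0114] 89.8
nbR 65 mean [ 0.6033 -0.0066  0.2002] rect [ 0.6033 -0.0069] [0.012  0.0133] 14.7
rest 1210 mean [0.4449 0.0249 0.0346] rect [0.4462 0.0225] [0.0659 0.0852] 1.0
bar a range [-0.0051 -0.0048 -0.0003  0.0046  0.0051]
-0.03 5 0.1324 | -0.028 5 0.134 | -0.026 6 0.1343 | -0.024 5 0.132 | -0.022 5 0.1339 | -0.02 5 0.1326 | -0.018 5 0.1353 | -0.016 8 0.1295 | -0.014 4 0.1249 | -0.012 4 0.1271 | -0.01 4 0.1253 | -0.008 5 0.1246 | -0.006 6 0.125 | -0.004 5 0.125 | -0.002 7 0.1248 | 0.0 5 0.1253 | 0.002 5 0.1265 | 0.004 4 0.1337 | 0.006 4 0.1322 | 0.008 4 0.1336 | 0.01 4 0.1327 | 0.012 6 0.1334 | 0.014 6 0.1342 | 0.016 6 0.134 | 0.018 7 0.1337 | 0.02 4 0.1342 | 0.022 4 0.1331 | 0.024 4 0.1333 | 0.026 3 0.1324 | 0.028 6 0.1339 | 
w1
tab 200 mean [0.4453 0.0204 0.1729] rect [0.44
[... 491 characters left out ...]
 14 0.134 | -0.028 13 0.1342 | -0.026 14 0.1339 | -0.024 19 0.1334 | -0.022 14 0.1335 | -0.02 14 0.1337 | -0.018 14 0.126 | -0.016 14 0.1255 | -0.014 14 0.1251 | -0.012 20 0.1254 | -0.01 15 0.1258 | -0.008 14 0.1254 | -0.006 14 0.1257 | -0.004 14 0.1256 | -0.002 14 0.1255 | 0.0 13 0.1254 | 0.002 14 0.1338 | 0.004 14 0.1333 | 0.006 21 0.1334 | 0.008 14 0.1335 | 0.01 14 0.1332 | 0.012 14 0.1334 | 0.014 14 0.1335 | 0.016 15 0.1334 | 0.018 14 0.1334 | 0.02 15 0.1335 | 0.022 20 0.1338 | 0.024 13 0.1333 | 0.026 13 0.1335 | 0.028 14 0.1339 | 
w2
tab 242 mean [0.444  0.0199 0.1736] rect [0.4438 0.02  ] [0.0121 0.0133] 2.9
rest 3111 mean [0.4439 0.0197 0.0349] rect [0.4436 0.0194] [0.066  0.0843] 0.9
```

View pics/z.png

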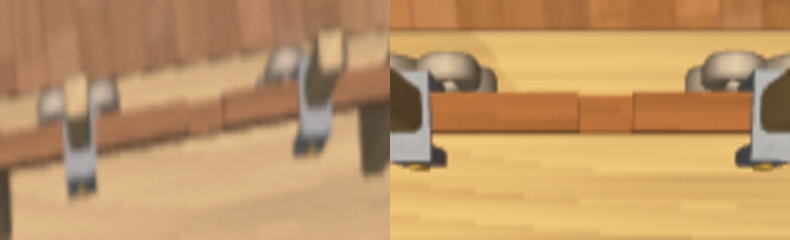

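The right half (wrist view) shows the notch clearly, between pixels 580 and 633. The top and wrist cameras differ by about 2 mm in absolute position. They agree on the vector from tab to notch, about (0.154, 0.033), so I'll use that. Next is the grasp and lift.

Run:
```python
from h import *
from rig import *
def st(m):
    s=status.get_state();print(m,round(s["clock"],2),np.round(s["ee_pos"],4),"F",np.round(s["force"],2),"w",round(s["width"],4),"g",round(s["gripper_force"],1))
gripper_to(.045,30)
robot.move_to([.445,.0212,.22],Q(.017)); robot.pause(.15);st("above")
robot.servo_line([.445,.0212,.127],v=.1,stop_force=6);st("down")
gripper_to(.0,20); st("closed")
for k in range(3):
    fy=status.get_state()["force"][1]
    if abs(fy)<1.5: break
    p=status.get_state()["ee_pos"].copy() if hasattr(status.get_state()["ee_pos"],"copy") else list(status.get_state()["ee_pos"])
    p[1]+=np.sign(fy)*.0006; robot.servo_line(p,v=.02); st("adj")
gripper_to(.0,45); st("tight")
```

```text
above 4.77 [0.4463 0.021  0.2227] F [-0.54  0.43 -0.94] w 0.045 g 0.0
down 5.85 [0.4456 0.0211 0.1277] F [ 0.06 -0.56  0.53] w 0.045 g 0.0
closed 6.22 [0.4455 0.0211 0.1276] F [-0.53  0.21  2.96] w 0.0134 g 25.4
tight 6.44 [0.4455 0.0211 0.1276] F [-1.36 -0.3   5.6 ] w 0.0135 g 45.9
```

```bash
cat >> h.py <<'E'
def st(m):
    from rig import status
    s=status.get_state();print(m,round(s["clock"],2),np.round(s["ee_pos"],4),"F",np.round(s["force"],2),"w",round(s["width"],4),"g",round(s["gripper_force"],1),flush=True);return s
E
python3 - <<'E'
from h import *
from rig import *
robot.servo_line([.4455,.0211,.20],v=.08); st("lift")
robot.servo_line([.4455,.0211,.36],v=.2)
robot.servo_line([.5995,.0544,.36],v=.15,orientation=Q(.059)); robot.pause(.3); st("over")
robot.servo_line([.5995,.0544,.265],v=.1); robot.pause(.3); st("pre")
snap("wrist","w3");snap("scene","s3");snap("top","t3")
a=cv2.resize(cv2.imread("pics/s3.png")[120:300,240:380],(400,514),interpolation=cv2.INTER_CUBIC)
b=cv2.resize(cv2.imread("pics/w3.png"),(400,300));c=cv2.resize(cv2.imread("pics/t3.png")[170:260,260:430],(400,214))
cv2.imwrite("pics/m3.png",np.hstack([a,np.vstack([b,c])]))
E
```

```text
lift 7.51 [0.445  0.0211 0.1993] F [ 0.34  0.05 -0.46] w 0.0135 g 45.3
over 9.96 [0.5993 0.0543 0.3604] F [-0.4   0.32 -0.95] w 0.0131 g 45.3
pre 11.36 [0.5997 0.0544 0.2655] F [ 0.45  0.15 -1.11] w 0.0133 g 45.3
```

View pics/m3.png

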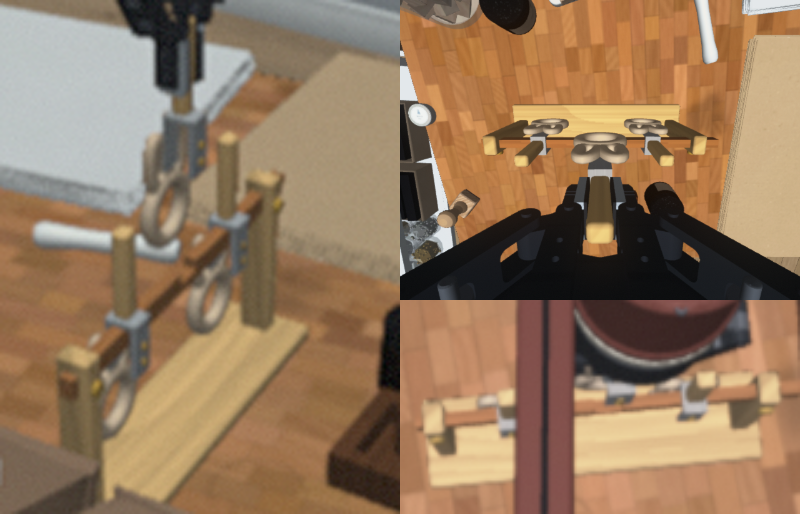

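The hanger is held upright above the gap with the ring on the far side. In the scene part it is at (170,190), and the wrist part shows it centred between the neighbours. I'll descend gently.

Run:
```python
from h import *
from rig import *
print(robot.servo_line([.5995,.0544,.170],v=.06,stop_force=3)); s=st("straddle")
if s["ee_pos"][2]<.175:
    robot.pause(.2); s0=st("settled")
    print(robot.servo_line([.5995,.0544,.1450],v=.015,stop_force=2.5)); st("touch"); robot.pause(.2); st("rest")
```

```text
False
straddle 13.24 [0.5998 0.0544 0.1705] F [-0.26 -0.01 -0.84] w 0.0132 g 45.3
settled 13.44 [0.5996 0.0544 0.1703] F [ 0.49  0.42 -1.1 ] w 0.0132 g 45.3
True
touch 14.85 [0.5995 0.0544 0.1467] F [ 0.45 -0.89  6.15] w 0.0138 g 46.1
rest 15.05 [0.5994 0.0544 0.1466] F [-0.71 -0.    5.64] w 0.0134 g 46.1
```

Contact came at TCP z 0.1466, which is the notch-floor height (the bar top would be 0.1546). I'll unload slightly, feel both notch walls to confirm and centre it, then release and back off.

Run:
```python
from h import *
from rig import *
t=np.array([-np.sin(.059),np.cos(.059),0]);c=np.array([.5995,.0544,.1470])
robot.servo_line(c,v=.01);robot.pause(.1);st("unload")
ys=[]
for sg in(1,-1):
    r=robot.servo_line(c+sg*t*.003,v=.01,stop_force=3);s=st(r);ys.append((np.array(s["ee_pos"])-c)@t)
    robot.servo_line(c,v=.01);robot.pause(.1)
print(np.round(ys,4)); m=c+t*np.mean(ys)
robot.servo_line(m,v=.01);robot.servo_line(m-[0,0,.0006],v=.01);robot.pause(.2);st("centred")
```

```text
unload 15.49 [0.5993 0.0544 0.1467] F [ 1.15 -0.62 -0.35] w 0.0137 g 45.5
True 15.77 [0.5992 0.0557 0.1467] F [-0.16 -0.9   2.99] w 0.0135 g 46.0
True 16.49 [0.5994 0.0532 0.1467] F [0.19 0.52 3.12] w 0.0135 g 45.9
[ 0.0013 -0.0012]
centred 17.62 [0.5994 0.0544 0.1466] F [-3.86 -0.23  4.24] w 0.0133 g 45.9
```

The walls are at ±1.25 mm, which matches a 20.4 mm notch with an 18 mm hook, so it is seated and centred. Releasing.

Run:
```python
from h import *
from rig import *
gripper_to(.035,20);st("open");robot.pause(.2)
p=np.array(status.get_state()["ee_pos"])
robot.servo_line([p[0],p[1],.27],v=.08)
robot.servo_line([.48,.05,.36],v=.2);robot.pause(.5);st("clear")
snap("wrist","w4");snap("scene","s4")
p,X=cloud("pics/w4.npz");X=np.nan_to_num(X,nan=-9)
for n,c in(("nbL",(.5935,.128)),("nbR",(.6015,-.0095)),("new",(.598,.0535))):
    m=(np.hypot(X[...,0]-c[0],X[...,1]-c[1])<.02)&(X[...,2]>.185)&(X[...,2]<.21);print(n,m.sum(),np.round(X[m].mean(0),4))
a=cv2.resize(cv2.imread("pics/s4.png")[140:300,240:380],(400,457),interpolation=cv2.INTER_CUBIC)
cv2.imwrite("pics/m4.png",np.hstack([a,cv2.resize(cv2.imread("pics/w4.png")[40:240,180:460],(400,457))]))
```

```text
open 17.97 [0.5995 0.0544 0.1461] F [ 0.4  -0.33  0.42] w 0.0349 g 0.0
clear 21.26 [0.4801 0.05   0.3598] F [-0.91  0.03 -0.59] w 0.0348 g 0.0
nbL 401 [0.5929 0.1266 0.1987]
nbR 392 [ 0.6008 -0.0087  0.1989]
new 302 [0.5969 0.0533 0.1926]
```

View pics/m4.png

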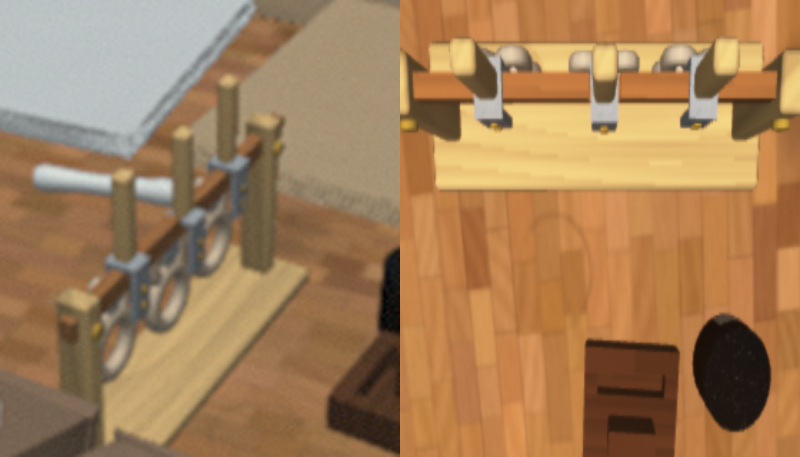

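The hanger hangs between the two rings with its ring on the far side (new tab at (605,60) in the right half). Its tab is about 7 mm lower than its neighbours' and they have not moved. The jar and the rest block look undisturbed.

```bash
python3 -c "
from rig import hand_in;print(hand_in())"
```

```text
the job is handed in; nothing more can be done
None
```

The bunny-ear ring hanger hangs fully down in the bar's notch between the two rings, with its ring on the far side. The neighbouring rings are within about 1 mm of where they were, nothing touched the jar or stamp, and I handed the job in at about 21 s.

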